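# Load the coin-roll rack and lock it at its next stop

### The arm

A 6-joint arm with a two-finger parallel gripper is mounted at the origin on the work surface. World frame = base frame: x ahead of the robot, y to its left, z up, the work surface at z = 0. Lengths are in mm, angles in rad, forces in N, time in s.
With the tool pointing down it reaches from about 350 to 975 mm from the base axis. Payload 7.1 kg.
Tool frame: the origin (TCP) lies midway between the tips of the shut fingers; the grasp point (between the pads) lies ctrl.grip_point_offset behind it (ctrl.grip_point_offset is the distance from the TCP to the grasp point, in mm); z points along the fingers, y is the line along which they close (so a half turn about z gives the same grasp; the last joint's range is limited). The gripper opens to 88 mm and grips with 3 to 60 N. Pads are 20 mm wide; open, the fingers measure 115 mm over their backs; the gripper's body (75 mm by 178 mm) begins 61 mm behind the grasp point.
Start: joints at [1.193, 0.423, 1.63, -0, 1.089, -0.019], TCP at [219.437, 585.194, 222.675] pointing down, gripper open.
Joint ranges: [-3, 3], [-0.9, 2.11], [0.09, 2.58], [-1.31, 4.45], [0.11, 2.69], [-2.54, 2.54]. Speed limits (rad/s): [2.39, 2.39, 3.01, 3.14, 3.14, 3.14].

### API

Orientations are given as a rotation vector (axis times angle).
In Python, from workcell import ctrl, get_image, close_job, finder gives the robot as it stands.
- The arm moves only by the tool servo_tool, never from a script. Its argument "deltas" is a list of rows, each a list of 2 entries, a list of its own where there are three numbers: the shift along the tool's x, y, z in mm, then the turn, a rotation vector about the tool's x, y, z in rad. A call has 1 to 5 rows; each row is the pose to reach, as a shift and turn from the pose commanded when the call began, along the tool's axes at that moment; what a row does not reach only later rows make up. A row lasts 1/12 s, in which the tool goes at most 41.7 mm and 7.16 degrees, less where a joint would pass 70% of its speed; a pose out of reach is approached as far as the arm can. A call with a gripper value outside its range is refused whole. "grip" is the closure, from -1 (fully open) to 1 (shut), so that 0 is half open, set as the call begins (left out, the last holds). The fingers move at their own pace and stop on an object; the grip force is fixed at half the most. Time passes only in rows, so rows that repeat a pose let the fingers close. It gives the time, the measured TCP pose, the force, the opening and the grip force at its end, in the units of the state.
- ctrl.get_obs(): the state, without advancing time (a new reading comes with each control period).
- get_image(name): name is "scene" or "top" or "wrist"; returns a dict with "frame" (480x640x3 uint8, blue, green, red), "depth" (480x640 float32, mm along the optical axis (not along the pixel's ray), 0 where there is no reading), "K" (3x3 intrinsics, pixels), "dist" ([k1, k2, p1, p2, k3] as OpenCV has them; the pictures are not rectified), "pose" (4x4, takes a point from camera to world coordinates). Camera axes: x right, y down, z forward; pixel columns grow to the right and rows downward; lengths in mm; the calibration is good to about 2 mm. A picture is of the moment at which its call begins.
- close_job(): hands the job in; it is judged then, once.
Trained networks look in a picture, given as the dict that the camera call returned (one of the last four; its "shot" number tells which), for a name from the list of things; names that differ only in an ending like _2 or _b are one class to them, and where a whole thing is asked for, a point or a joint stands for the part that bears it (a point fixed in the world has none). Each returns a list of dicts, best first, with "score" (0 to 1); they miss things now and then, are a little off and sometimes report something else, mostly with a low value. They report only what shows in the picture. A call takes as long as a camera call.
- finder.search_frame(query, picture): "rect" ([centre column, centre row, width, height] as shares, 0 to 1, of the picture: columns of its width, rows of its height, round what is visible of it).
- finder.silhouettes(query, picture): "mask" (480x640 bool, what is visible of it) and "rect" ([centre column, centre row, width, height] as shares, 0 to 1, of the picture: columns of its width, rows of its height, round what is visible of it).
The state is a dict: "t": time; "qpos": joint angles; "qvel": joint speeds; "joint_torque": joint torques, N m; "ee_pos": TCP position; "orientation": TCP orientation; "ft_force": force on the tool from outside, world axes, zero at the start; "moment": the same for the moment, N m; "width": finger opening in mm; "grasp_force": force on a finger pad.
Only numpy, scipy, OpenCV 4.12 (cv2) and the standard library are available. Lean on these libraries where they do the work, as an engineer would, in place of code of your own. Each camera call takes 0.05 s, during which the arm holds its last target. There are 200 camera calls.

### The job

Stand the slim coin roll end-down in the empty tube of the sliding coin-roll rack and let go of it. Then pull up the rack's lock plunger, slide the rack along to the very next hole of its track and let the pin go fully home there. Finish with the gripper still closed on the plunger's knob, holding the pin home, the rack locked at that hole and the roll in its tube; do not knock over or shift the other things on the counter.

Things in the scene. Friction and masses are not known exactly. Their poses are not given: they have to be found in the camera images.
- slim_roll: loose coin roll wrapped in brown card, a cylinder 24 mm across and 80 mm tall, about 0.2 kg, standing on the counter; origin at the centre of its underside, z up along the roll
- fat_roll: bystander: a coin roll of the same wrapping, 36 mm across, 80 mm tall, too fat for the tube; origin at the centre of its underside
- glue_stick: bystander: white glue stick with a grey cap, 33 mm across, 92 mm tall, standing; origin at the centre of its underside
- stamp: bystander: dark wooden hand stamp, 44 mm across at the foot, 78 mm tall, standing; origin at the centre of its underside
- track: fixed grey track of the rack, screwed to the counter at a varying place and yaw, 285 mm long along its y, 132 mm wide; origin on the counter. The rack slides along the track's +y. Along its -x edge lies a steel index strip (centre line x = -55 mm, top 30 mm above the counter) with holes at y = -60 (where the pin starts), -10 (the next hole), +40 and +90 mm
- section (a joint): travel of the sliding aluminium rack section along the track's +y, m: 0 at the first hole (start), 0.050 at the next, 0.100 at the one after; stops at 0 and 0.105. Friction about 3 N; stays where left. With the pin down in a hole it has about 2 mm of play either way, then gives 1 mm per 12 N. It carries two upright tubes, and on a lug at its -x side, -y end, the lock plunger
- tube_floor (a point): centre of the inner floor of the empty tube, 44 mm above the counter, moving with the section; bore 30 mm, outside 36 mm, rim 46 mm above this point, so a seated roll stands 34 mm proud of the rim. The other tube, 55 mm away towards the track's -y, holds a fixed roll whose top is 124 mm above the counter
- plunger (a joint): lift of the lock plunger, m: 0 fully home (start), 0.018 fully up. The 9 mm pin with a round tip reaches 11 mm into its 13 mm hole, so the section is free from about 0.012 up. A spring (1.7 N home, 3.6 N up) and 0.6 N of weight push it down; let go between holes, the pin rests on the strip and drops into a hole when it comes over one
- knob_mid (a point): middle of the plunger's black round knob, 24 mm across and 28 mm tall with upright axis, moving with the plunger; 90 mm above the counter when home. The knob's underside (14 mm below this point) is 6 mm above the 20 mm wide steel barrel on the lug when home; the lug's top is 44 mm above the counter
- next_hole (a point): mouth of the next hole, on the strip's top face, 30 mm above the counter; fixed to the track. The knob must end straight above it

How it is judged:
By the outcome, as a careful person would: the job done as asked, in the order asked, and still so for the second after the job is handed in, while the arm keeps its last pose, push and grip.
It also fails if it takes over 45 s, if anything falls off the work surface, if the arm or the gripper's body presses on something with over 40 N, if the wrist force passes 120 N, or if a joint passes its speed limit or range.

## Working session

There is one attempt and no reset: what is moved stays moved. The work goes in short steps, Python scripts to look and compute and a tool call to move; the robot and the scene stay as the last step left them, time stands still between calls to the robot, and variables do not carry over. Pictures are saved under pics/ and viewed, at most 10 in all, crops included, and the job is handed in when it is done.

Besides the shell and the picture viewer there is one more tool, called after "Emit:" as name([rows], argument=value, ...), one row to a line, values as JSON. servo_tool: Moves the arm, as the interface text tells. Its arguments: {"type":"object","properties":{"deltas":{"type":"array","items":{"type":"array"}},"grip":{"type":"number"}},"required":["deltas"]}

```bash
ls; mkdir -p pics; cat > h.py <<'E'
import numpy as np, cv2
from workcell import ctrl,get_image,close_job,finder
from scipy.spatial.transform import Rotation as R
def cloud(p,mask=None):
    d=p["depth"]; m=(d>0) if mask is None else (mask&(d>0))
    v,u=np.nonzero(m); z=d[v,u].astype(float)
    n=cv2.undistortPoints(np.stack([u,v],1).astype(float)[:,None],p["K"],np.array(p["dist"],float))[:,0]
    c=np.c_[n*z[:,None],z]; T=np.array(p["pose"])
    return c@T[:3,:3].T+T[:3,3]
def proj(p,X):
    T=np.linalg.inv(p["pose"]); c=np.atleast_2d(X)@T[:3,:3].T+T[:3,3]
    return cv2.projectPoints(c,np.zeros(3),np.zeros(3),p["K"],np.array(p["dist"],float))[0][:,0]
E
python3 - <<'E'
from h import *
print(ctrl.get_obs(),ctrl.grip_point_offset)
for n in("scene","top"):
    p=get_image(n); cv2.imwrite(f"pics/{n}0.png",p["frame"])
    print(n,np.round(p["pose"],2).tolist())
    for q in("slim_roll","fat_roll","glue_stick","stamp","track","section","plunger","tube_floor","knob_mid"):
        for r in finder.silhouettes(q,p)[:2]:
            c=cloud(p,r["mask"]); 
            if len(c)==0: continue
            zt=np.percentile(c[:,2],97); t=c[c[:,2]>zt-6]
            print(q,round(r["score"],2),np.round(np.array(r["rect"])*[640,480,640,480]),"ztop",round(zt),"topmed",np.round((t.min(0)+t.max(0))/2),np.round(np.ptp(t,axis=0)))
E
```

```text
pics
{'t': 0.0, 'qpos': array([ 1.19303990e+00,  4.23871623e-01,  1.63067279e+00, -3.35061691e-05,
        1.08860354e+00, -1.89934491e-02]), 'qvel': array([-0.00170492,  0.00106266,  0.00105642, -0.0013737 ,  0.00010417,
        0.00068626]), 'joint_torque': array([-4.58553568e-04, -5.44637525e+01, -2.73658544e+01,  6.41535292e-02,
        2.31780874e-02, -1.27122994e-04]), 'ee_pos': array([219.22424144, 584.70030677, 221.88924252]), 'orientation': array([-5.60452465e-01, -3.09091388e+00,  2.40412090e-03]), 'ft_force': array([-0.10644164,  0.63317578, -0.13147294]), 'moment': array([-0.02495067,  0.00882395,  0.00937666]), 'grasp_force': 0.0, 'width': 87.5950818162724} 18.700000000000003
scene [[-0.49, 0.43, -0.76, 1126.19], [0.87, 0.26, -0.42, 392.56], [0.02, -0.87, -0.5, 489.59], [0.0, 0.0, 0.0, 1.0]]
slim_roll 0.49 [187. 190.  16.  12.] ztop 104 topmed [ 490. -256.  101.] [21. 22.  7.]
fat_roll 0.96 [395. 318.  29.  56.] ztop 81 topmed [582. 217.  79.] [36. 34.  7.]
glue_stick 0.83 [426. 270.  22.  54.] ztop 92 topmed [443. 214.  90.] [33. 32.  7.]
glue_stick 0.47 [477. 353.  35.
[... 974 characters left out ...]
79. 216.  81.] [34. 34.  7.]
glue_stick 0.64 [221. 300.  29.  16.] ztop 94 topmed [440. 213.  93.] [30. 32. 10.]
stamp 0.96 [157. 232.  36.  30.] ztop 78 topmed [570. 340.  77.] [23. 25. 10.]
track 0.89 [424. 253. 170.  91.] ztop 101 topmed [ 517. -225.  112.] [84. 88. 32.]
section 0.78 [456. 249. 103.  70.] ztop 122 topmed [ 547. -193.  122.] [24. 24. 11.]
section 0.49 [158. 233.  31.  25.] ztop 78 topmed [570. 338.  77.] [23. 23.  9.]
tube_floor 0.62 [456. 247. 100.  73.] ztop 122 topmed [ 547. -193.  122.] [24. 24. 12.]
knob_mid 0.66 [499. 269.  15.  16.] ztop 106 topmed [ 487. -258.  104.] [24. 22.  8.]
knob_mid 0.34 [422. 253. 165.  86.] ztop 102 topmed [ 517. -225.  112.] [84. 88. 32.]
```

```bash
python3 - <<'E'
import cv2,numpy as np
a=cv2.imread("pics/top0.png")[190:350,120:540]; b=cv2.imread("pics/scene0.png")[160:400,100:520]
a=cv2.resize(a,(800,305),interpolation=3); b=cv2.resize(b,(516,295))
o=np.zeros((600,800,3),np.uint8); o[:305]=a; o[305:,:516]=b
cv2.imwrite("pics/v0.png",o)
E
```

```text
(no output)
```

View pics/v0.png

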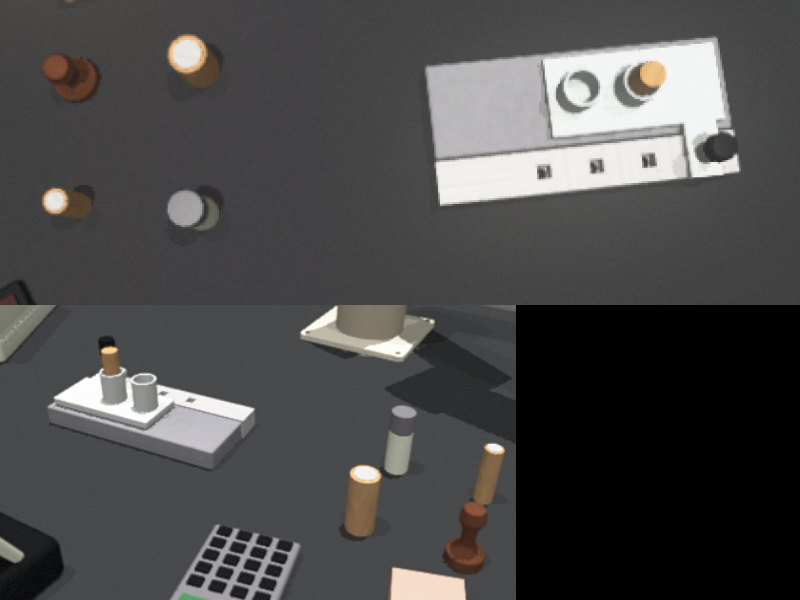

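The picture shows slim roll at the lower left (top view crop 57,200), well clear of the others. The rack is at the right with its +y pointing left in the image, and the holes at crop (544,172), (597,166), (649,160).

```bash
cat >> h.py <<'E'
def go(pos,ang,obs=None):
    "tool delta to world TCP pos, pointing down with tool y at ang deg"
    o=obs or ctrl.get_obs(); C=R.from_rotvec(o["orientation"])
    a=np.deg2rad(ang); y=np.array([np.cos(a),np.sin(a),0]); z=np.array([0,0,-1.]); x=np.cross(y,z)
    T=R.from_matrix(np.c_[x,y,z]); yy=C.as_matrix()[:,1]
    print("t",o["t"],"pos",np.round(o["ee_pos"],1),"yaw",np.round(np.rad2deg(np.arctan2(yy[1],yy[0])),2),"shift",np.round(C.inv().apply(np.array(pos)-o["ee_pos"]),1),"turn",np.round((C.inv()*T).as_rotvec(),3))
def onplane(p,uv,z):
    n=cv2.undistortPoints(np.array(uv,float).reshape(-1,1,2),p["K"],np.array(p["dist"],float))[:,0]
    T=np.array(p["pose"]); d=np.c_[n,np.ones(len(n))]@T[:3,:3].T
    return T[:3,3]+d*((z-T[2,3])/d[:,2:])
E
python3 - <<'E'
from h import *
p=get_image("top")
uv=np.array([[544,172],[597,166],[649,160]])/1.905+[120,190]
X=onplane(p,uv,30); print(np.round(X,1)); d=X[0]-X[2]; print("track y ang",np.rad2deg(np.arctan2(d[1],d[0])),np.linalg.norm(d))
c=cloud(p); m=(c[:,2]>86)&(c[:,2]<94)&(abs(c[:,0]-530)<60)&(abs(c[:,1]+170)<100); q=c[m]; print(len(q)); 
print(np.round(q[::12],0).tolist())
go([447,333,150],40)
w=get_image("wrist"); print(np.round(w["pose"],2).tolist(), w["K"][0])
E
```

```text
[[ 472.4 -110.3   30. ]
 [ 477.1 -160.4   30. ]
 [ 481.9 -210.    30. ]]
track y ang 95.46255250642145 100.14340699920709
257
[[565.0, -190.0, 91.0], [561.0, -186.0, 91.0], [559.0, -144.0, 87.0], [557.0, -141.0, 90.0], [555.0, -148.0, 91.0], [554.0, -176.0, 87.0], [550.0, -124.0, 91.0], [548.0, -155.0, 89.0], [545.0, -122.0, 90.0], [543.0, -179.0, 88.0], [541.0, -183.0, 92.0], [539.0, -184.0, 92.0], [538.0, -187.0, 87.0], [536.0, -184.0, 87.0], [534.0, -183.0, 88.0], [532.0, -183.0, 90.0], [531.0, -124.0, 91.0], [531.0, -199.0, 86.0], [528.0, -142.0, 90.0], [526.0, -142.0, 88.0], [485.0, -248.0, 88.0], [477.0, -254.0, 90.0]]
t 1.05 pos [219.4 585.2 222.7] yaw 69.44 shift [-301.6 -156.2   72.7] turn [ 0.    -0.     0.514]
[[0.35, 0.9, 0.26, 148.73], [0.94, -0.34, -0.1, 611.82], [-0.0, 0.28, -0.96, 384.56], [0.0, 0.0, 0.0, 1.0]] [347.17836653   0.         319.42099684]
```

Emit:
servo_tool([
  [[-35, -18, 8], [0, 0, 0.08]],
  [[-70, -36, 16], [0, 0, 0.16]],
  [[-105, -54, 25], [0, 0, 0.24]],
  [[-140, -72, 33], [0, 0, 0.32]],
  [[-175, -90, 41], [0, 0, 0.4]],
])

```text
t: 1.52
ee_pos: [352.5, 438.2, 181.5]
orientation: [1.168, 2.916, 0.001]
ft_force: [-0.1, 0.4, 0.1]
width: 87.7
grasp_force: 0.0
```

```bash
python3 -c "
from h import *
go([447,333,150],40)"
```

```text
t 1.5167 pos [352.5 438.2 181.5] yaw 46.34 shift [-140.9  -10.9   31.5] turn [ 0.    -0.     0.111]
```

Emit:
servo_tool([
  [[-40, -3, 9], [0, 0, 0.03]],
  [[-80, -6, 18], [0, 0, 0.06]],
  [[-115, -9, 25], [0, 0, 0.09]],
  [[-141, -11, 31], [0, 0, 0.11]],
  [[-141, -11, 31], [0, 0, 0.11]],
])

```text
t: 1.93
ee_pos: [448.6, 331.0, 149.6]
orientation: [1.329, 2.846, -0.003]
ft_force: [0.9, -0.4, 0.2]
width: 87.6
grasp_force: 0.0
```

```bash
python3 -c "
from h import *
p=get_image('wrist'); cv2.imwrite('pics/w1.png',p['frame'])
for r in finder.silhouettes('slim_roll',p)[:3]:
    c=cloud(p,r['mask']); t=c[c[:,2]>np.percentile(c[:,2],97)-5]
    print(r['score'],np.round(np.array(r['rect'])*[640,480,640,480]),np.round((t.min(0)+t.max(0))/2,1),np.ptp(t,axis=0))
go([447,333,52],40)"
```

```text
0.91 [322. 239.  32.  54.] [447.1 333.5  79.1] [23.04611216 22.71957641  5.8646132 ]
t 2.0333 pos [446.9 333.8 150.5] yaw 40.1 shift [-0.7 -0.4 98.5] turn [-0.    -0.     0.002]
```

View pics/w1.png

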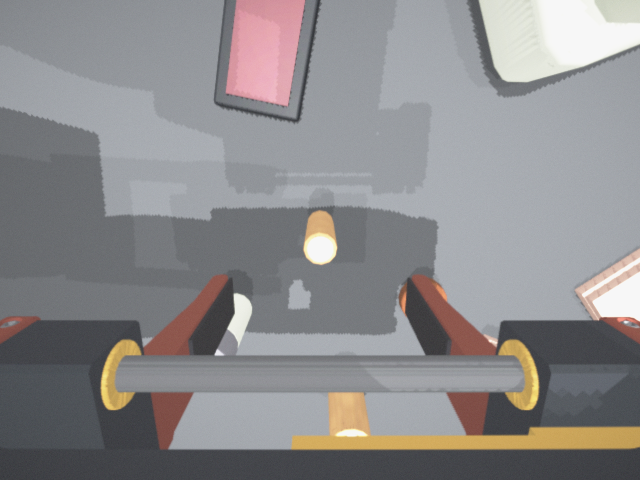

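The slim roll's top is at (320,248), midway between the fingers. The glue stick (238,320) and stamp (415,295) are well behind, clear of them.

Emit:
servo_tool([
  [[-0.5, 0, 30], [0, 0, 0]],
  [[-0.5, 0, 60], [0, 0, 0]],
  [[-0.5, 0, 85], [0, 0, 0]],
  [[-0.5, 0, 98], [0, 0, 0]],
  [[-0.5, 0, 98], [0, 0, 0]],
])

```text
t: 2.45
ee_pos: [444.6, 334.0, 50.4]
orientation: [-1.319, -2.849, 0.006]
ft_force: [-0.2, -0.3, -0.4]
width: 87.6
grasp_force: 0.0
```

Emit:
servo_tool([
  [[0, 0, 0], [0, 0, 0]],
  [[0, 0, 0], [0, 0, 0]],
  [[0, 0, 0], [0, 0, 0]],
  [[0, 0, 0], [0, 0, 0]],
  [[0, 0, 0], [0, 0, 0]],
], grip=1)

```text
t: 2.87
ee_pos: [447.3, 334.5, 53.8]
orientation: [1.322, 2.849, 0.003]
ft_force: [0.2, 0.5, -0.3]
width: 58.3
grasp_force: 0.0
```

Emit:
servo_tool([
  [[0, 0, 0], [0, 0, 0]],
  [[0, 0, 0], [0, 0, 0]],
  [[0, 0, 0], [0, 0, 0]],
])

```text
t: 3.12
ee_pos: [446.9, 334.1, 52.9]
orientation: [1.322, 2.85, 0.0]
ft_force: [0.6, 0.1, -0.1]
width: 37.9
grasp_force: 0.0
```

Emit:
servo_tool([
  [[0, 0, 0], [0, 0, 0]],
  [[0, 0, 0], [0, 0, 0]],
  [[0, 0, 0], [0, 0, 0]],
  [[0, 0, 0], [0, 0, 0]],
  [[0, 0, 0], [0, 0, 0]],
])

```text
t: 3.53
ee_pos: [446.7, 334.1, 52.7]
orientation: [-1.322, -2.85, 0.0]
ft_force: [0.4, -0.7, 1.3]
width: 23.6
grasp_force: 30.0
```

Emit:
servo_tool([
  [[0, 0, -15], [0, 0, 0]],
  [[0, 0, -40], [0, 0, 0]],
  [[0, 0, -75], [0, 0, 0]],
  [[0, 0, -110], [0, 0, 0]],
  [[0, 0, -140], [0, 0, 0]],
])

```text
t: 3.95
ee_pos: [446.6, 334.0, 194.3]
orientation: [-1.322, -2.85, 0.0]
ft_force: [1.8, 1.1, -2.5]
width: 23.2
grasp_force: 30.0
```

```bash
python3 - <<'E'
from h import *
from scipy.optimize import least_squares
p=get_image("top")
# rack landmarks
c=cloud(p); a=np.deg2rad(95.46); ey=np.array([np.cos(a),np.sin(a)]); ex=np.array([ey[1],-ey[0]])
def circ(q,r):
    f=lambda s:np.hypot(*(q-s).T)-r
    return least_squares(f,np.median(q,0),loss="soft_l1").x
m=(c[:,2]>87)&(c[:,2]<95)&(np.hypot(c[:,0]-542,c[:,1]+138)<24); print("rim",m.sum(),circ(c[m][:,:2],16.5))
m=(c[:,2]>117)&(np.hypot(c[:,0]-547,c[:,1]+193)<24); q=c[m][:,:2]; print("fixed",m.sum(),(q.min(0)+q.max(0))/2)
m=(c[:,2]>98)&(np.hypot(c[:,0]-487,c[:,1]+258)<24); q=c[m][:,:2]; print("knob",m.sum(),(q.min(0)+q.max(0))/2)
go([540,-138,200],5.5)
print(ctrl.get_obs()["width"],ctrl.get_obs()["grasp_force"])
E
```

```text
rim 110 [ 542.25018532 -138.67026181]
fixed 174 [ 547.30426385 -192.99234783]
knob 163 [ 487.20189421 -258.26372   ]
t 4.0 pos [449.3 336.  200. ] yaw 40.22 shift [-420.5 -236.8   -1.8] turn [ 0.008 -0.002  0.606]
23.573816672334466 29.996141188312322
```

Emit:
servo_tool([
  [[-30, -18, 0], [0, 0, 0.045]],
  [[-67, -38, 0], [0, 0, 0.09]],
  [[-101, -57, 0], [0, 0, 0.14]],
  [[-134, -76, 0], [0, 0, 0.19]],
  [[-168, -95, 0], [0, 0, 0.24]],
])

```text
t: 4.42
ee_pos: [482.2, 142.8, 192.3]
orientation: [-1.656, -2.669, 0.001]
ft_force: [0.7, -0.3, -1.9]
width: 23.3
grasp_force: 30.0
```

```bash
python3 -c "
from h import *
go([492,-143,200],5.5)"
```

```text
t 4.4167 pos [482.2 142.8 192.3] yaw 26.37 shift [-260.4 -118.2   -7.7] turn [-0.001 -0.     0.364]
```

Emit:
servo_tool([
  [[-34, -15, -2], [0, 0, 0.05]],
  [[-68, -31, -3], [0, 0, 0.1]],
  [[-102, -47, -5], [0, 0, 0.15]],
  [[-136, -62, -6], [0, 0, 0.2]],
  [[-170, -78, -7], [0, 0, 0.25]],
])

```text
t: 4.83
ee_pos: [488.2, -44.2, 199.4]
orientation: [-1.977, -2.441, 0.0]
ft_force: [0.7, 0.5, -3.0]
width: 23.3
grasp_force: 30.0
```

```bash
python3 -c "
from h import *
go([492,-143,200],5.5)"
```

```text
t 4.8333 pos [488.2 -44.2 199.4] yaw 12.01 shift [-97.4 -16.8  -0.6] turn [-0.    -0.     0.114]
```

Emit:
servo_tool([
  [[-30, -5, 0], [0, 0, 0.03]],
  [[-60, -10, -1], [0, 0, 0.06]],
  [[-85, -14, -1], [0, 0, 0.09]],
  [[-97, -17, -1], [0, 0, 0.114]],
  [[-97, -17, -1], [0, 0, 0.114]],
])

```text
t: 5.25
ee_pos: [492.2, -142.9, 200.3]
orientation: [-2.115, -2.323, 0.001]
ft_force: [-0.1, -0.4, -2.8]
width: 23.3
grasp_force: 30.0
```

Emit:
servo_tool([
  [[0, 0, 0], [0, 0, 0]],
  [[0, 0, 0], [0, 0, 0]],
  [[0, 0, 0], [0, 0, 0]],
])

```text
t: 5.5
ee_pos: [492.2, -139.7, 200.5]
orientation: [-2.108, -2.329, 0.0]
ft_force: [-0.3, 0.5, -2.4]
width: 23.2
grasp_force: 30.0
```

```bash
cat > look.py <<'E'
from h import *
from scipy.optimize import least_squares
import sys
p=get_image("wrist"); cv2.imwrite("pics/%s.png"%sys.argv[1],p["frame"])
c=cloud(p)
def circ(q,r):
    return least_squares(lambda s:np.hypot(*(q-s).T)-r,np.median(q,0),loss="soft_l1").x
m=(c[:,2]>87)&(c[:,2]<95)&(np.hypot(c[:,0]-542,c[:,1]+139)<25); print("rim",m.sum(),circ(c[m][:,:2],16.5),np.median(c[m][:,2]))
for n,z,g in(("fixed",117,(547,-193)),("knob",98,(487,-258))):
    m=(c[:,2]>z)&(np.hypot(c[:,0]-g[0],c[:,1]-g[1])<22); q=c[m]
    if len(q)>20: print(n,len(q),(q.min(0)+q.max(0))/2,np.ptp(q,axis=0))
for q in("slim_roll","tube_floor"):
    for r in finder.silhouettes(q,p)[:3]: 
        c=cloud(p,r["mask"]); print(q,round(r["score"],2),np.round(np.array(r["rect"])*[640,480,640,480]),np.round(c.min(0)),np.round(c.max(0)))
go([542.2,-138.7,200],5.5)
E
python3 look.py w2
```

```text
rim 482 [ 542.02193498 -138.72251663] 89.48925238575052
fixed 246 [ 548.86836974 -186.30780583  121.17237468] [17.47319614  9.05549732  8.29089536]
slim_roll 0.87 [321. 296.  56. 100.] [ 481. -166.   27.] [ 504. -128.  230.]
slim_roll 0.53 [354. 213. 148. 282.] [ 443. -307.   -2.] [605.   4. 287.]
tube_floor 0.67 [352. 278. 118. 159.] [ 478. -283.   28.] [ 589. -111.  293.]
tube_floor 0.33 [356. 217. 149. 281.] [ 440. -305.   -2.] [603.   0. 293.]
t 5.65 pos [ 492.5 -139.9  200.7] yaw 5.7 shift [-3.7 49.6  0.7] turn [-0.    -0.     0.004]
```

View pics/w2.png

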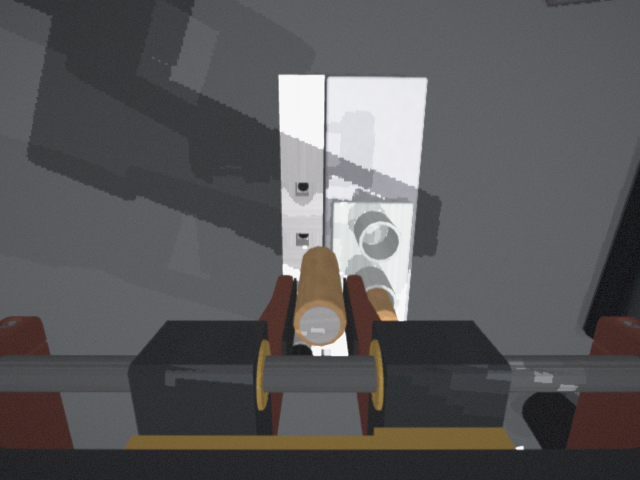

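The tube rim is at (378,240), clear and empty, with the held roll at (320,300). The rim measurement agrees with the top camera.

Emit:
servo_tool([
  [[-1, 20, 0], [0, 0, 0]],
  [[-2, 40, 0], [0, 0, 0]],
  [[-3, 49.5, 0], [0, 0, 0.003]],
  [[-3, 49.5, 0], [0, 0, 0.003]],
  [[-3, 49.5, 0], [0, 0, 0.003]],
])

```text
t: 6.07
ee_pos: [541.5, -138.6, 200.3]
orientation: [-2.112, -2.325, 0.001]
ft_force: [-0.2, 0.3, -2.0]
width: 23.5
grasp_force: 30.0
```

Emit:
servo_tool([
  [[0, 0, 0], [0, 0, 0]],
  [[0, 0, 0], [0, 0, 0]],
  [[0, 0, 0], [0, 0, 0]],
])

```text
t: 6.32
ee_pos: [541.2, -139.0, 200.7]
orientation: [-2.113, -2.324, 0.0]
ft_force: [0.2, 0.2, -1.5]
width: 23.5
grasp_force: 30.0
```

```bash
python3 - <<'E'
from h import *
p=get_image("top")
c=cloud(p)
s=get_image("scene"); w=get_image("wrist")
for n,i in(("scene",s),("wrist",w)):
    cc=cloud(i); m=(cc[:,2]>150)&(cc[:,2]<190)&(np.hypot(cc[:,0]-542,cc[:,1]+138)<22); q=cc[m][:,:2]
    if len(q)>20:
        from scipy.optimize import least_squares
        print(n,len(q),least_squares(lambda s:np.hypot(*(q-s).T)-12,[542,-138],loss="soft_l1").x)
go([542,-138,200],5.5)
E
```

```text
scene 322 [ 542.90673056 -139.69586541]
wrist 808 [ 541.78357609 -140.20129355]
t 6.4667 pos [ 541.7 -139.1  200.8] yaw 5.43 shift [1.1 0.4 0.8] turn [ 0.     0.    -0.001]
```

Emit:
servo_tool([
  [[1.3, 0.2, 10], [0, 0, 0]],
  [[1.3, 0.2, 25], [0, 0, 0]],
  [[1.3, 0.2, 40], [0, 0, 0]],
  [[1.3, 0.2, 52], [0, 0, 0]],
  [[1.3, 0.2, 60], [0, 0, 0]],
])

```text
t: 6.88
ee_pos: [541.2, -137.4, 138.8]
orientation: [-2.112, -2.323, 0.001]
ft_force: [-0.5, 0.8, -1.9]
width: 23.0
grasp_force: 30.0
```

Emit:
servo_tool([
  [[0, 0, 5], [0, 0, 0]],
  [[0, 0, 10], [0, 0, 0]],
  [[0, 0, 15], [0, 0, 0]],
])

```text
t: 7.13
ee_pos: [542.5, -137.8, 125.5]
orientation: [2.113, 2.324, 0.0]
ft_force: [0.9, 0.4, -3.3]
width: 23.5
grasp_force: 30.0
```

Emit:
servo_tool([
  [[0, 0, 6], [0, 0, 0]],
  [[0, 0, 12], [0, 0, 0]],
  [[0, 0, 18], [0, 0, 0]],
  [[0, 0, 24], [0, 0, 0]],
  [[0, 0, 24], [0, 0, 0]],
])

```text
t: 7.55
ee_pos: [541.4, -137.5, 100.5]
orientation: [-2.112, -2.323, 0.001]
ft_force: [-0.2, 0.3, -2.2]
width: 23.5
grasp_force: 30.0
```

Emit:
servo_tool([
  [[0, 0, 1], [0, 0, 0]],
  [[0, 0, 2.5], [0, 0, 0]],
  [[0, 0, 2.5], [0, 0, 0]],
])

```text
t: 7.8
ee_pos: [542.2, -137.7, 99.2]
orientation: [2.113, 2.324, 0.0]
ft_force: [-0.1, 1.0, -2.6]
width: 23.4
grasp_force: 30.0
```

Emit:
servo_tool([
  [[0, 0, 0], [0, 0, 0]],
  [[0, 0, 0], [0, 0, 0]],
  [[0, 0, 0], [0, 0, 0]],
  [[0, 0, 0], [0, 0, 0]],
  [[0, 0, 0], [0, 0, 0]],
], grip=0)

```text
t: 8.22
ee_pos: [542.3, -137.8, 99.4]
orientation: [2.113, 2.324, 0.0]
ft_force: [0.2, -0.6, -0.0]
width: 43.8
grasp_force: 0.0
```

Emit:
servo_tool([
  [[0, 0, -10], [0, 0, 0]],
  [[0, 0, -30], [0, 0, 0]],
  [[0, 0, -55], [0, 0, 0]],
  [[0, 0, -80], [0, 0, 0]],
  [[0, 0, -80], [0, 0, 0]],
])

```text
t: 8.63
ee_pos: [545.0, -138.5, 184.5]
orientation: [2.109, 2.319, 0.006]
ft_force: [0.4, -1.1, 0.3]
width: 43.6
grasp_force: 0.0
```

```bash
python3 - <<'E'
from h import *
p=get_image("top"); cv2.imwrite("pics/t3.png",p["frame"]); s=get_image("scene"); cv2.imwrite("pics/s3.png",cv2.resize(s["frame"][160:290,110:300],None,fx=4,fy=4)); w=get_image("wrist"); 
for n,i in(("top",p),("scene",s),("wrist",w)):
    c=cloud(i)
    for nm,g in(("roll",(542,-138.7)),("fixed",(547,-193)),("knob",(487,-258))):
        m=(np.hypot(c[:,0]-g[0],c[:,1]-g[1])<19)&(c[:,2]>97)&(c[:,2]<132); q=c[m]
        if len(q)>20:
            zt=np.percentile(q[:,2],95); q=q[q[:,2]>zt-5]; print(n,nm,len(q),"ztop",zt,(q.min(0)+q.max(0))/2,np.ptp(q,axis=0))
go([487,-258,180],5.5)
E
```

```text
top roll 20 ztop 124.1369588647332 [ 543.79148805 -128.73773818  122.64034869] [15.45433541  5.07766135  6.11984653]
scene roll 89 ztop 124.20210077400776 [ 545.27768928 -137.08801093  122.62793295] [22.15048206 23.49002963  6.05967439]
scene fixed 87 ztop 123.83513659777812 [ 550.13239185 -192.15744211  122.03173545] [22.49596198 23.23493344  6.13392349]
scene knob 71 ztop 104.15199284004036 [ 489.42911113 -258.13065893  102.38230609] [21.04234301 23.22445836  6.16376283]
wrist roll 931 ztop 125.1057138544165 [ 542.37407856 -138.09320028  123.08048447] [23.11369756 23.34888826  5.92674995]
wrist fixed 815 ztop 124.57511814473142 [ 547.28189788 -193.4405576   122.58641192] [23.10702387 23.24432355  6.02055081]
t 8.7833 pos [ 542.  -137.7  179.5] yaw 5.45 shift [-114.6  -66.2   -0.5] turn [ 0.001  0.    -0.001]
```

View pics/s3.png

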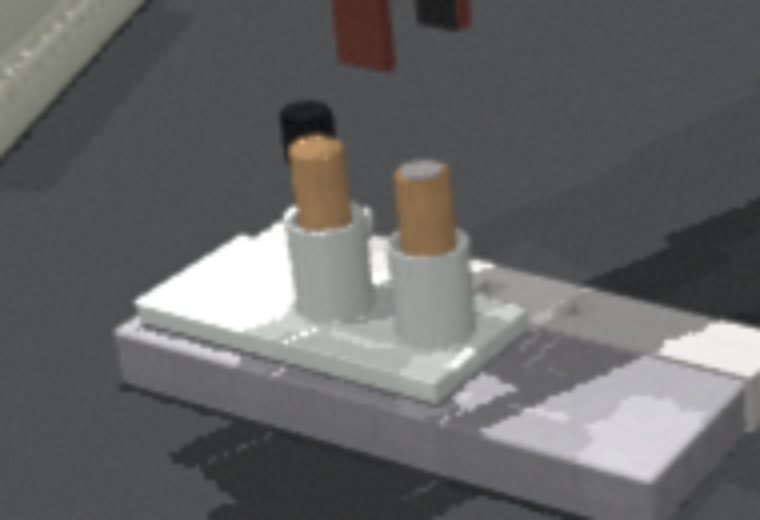

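The slim roll stands seated in the empty tube (scene crop 423,200), its top at 124 mm like the fixed roll's. Next is the knob.

Emit:
servo_tool([
  [[-35, -20, 0], [0, 0, 0]],
  [[-70, -40, 0], [0, 0, 0]],
  [[-100, -58, 0], [0, 0, 0]],
  [[-115, -66, 0], [0, 0, 0]],
  [[-115, -66, 0], [0, 0, 0]],
])

```text
t: 9.2
ee_pos: [485.2, -260.8, 177.9]
orientation: [-2.116, -2.319, 0.002]
ft_force: [0.4, 0.3, 0.3]
width: 43.7
grasp_force: 0.0
```

Emit:
servo_tool([
  [[0, 0, 0], [0, 0, 0]],
  [[0, 0, 0], [0, 0, 0]],
  [[0, 0, 0], [0, 0, 0]],
])

```text
t: 9.45
ee_pos: [487.5, -257.3, 178.7]
orientation: [-2.111, -2.325, 0.0]
ft_force: [0.1, -0.0, 0.2]
width: 43.5
grasp_force: 0.0
```

```bash
cat > k.py <<'E'
from h import *
import sys
w=get_image("wrist"); cv2.imwrite("pics/%s.png"%sys.argv[1],w["frame"])
c=cloud(w)
m=(np.hypot(c[:,0]-487,c[:,1]+258)<19)&(c[:,2]>97)&(c[:,2]<112); q=c[m]
k=(q.min(0)+q.max(0))/2; print(len(q),k,np.ptp(q,axis=0))
go([k[0],k[1],71.5],5.46)
E
python3 k.py w4
```

```text
886 [ 486.03841558 -259.6180661   101.22454578] [24.95302342 25.43753764  8.41407973]
t 9.5 pos [ 487.6 -257.3  178.8] yaw 5.53 shift [ -2.2  -1.7 107.3] turn [-0.001 -0.001  0.001]
```

View pics/w4.png

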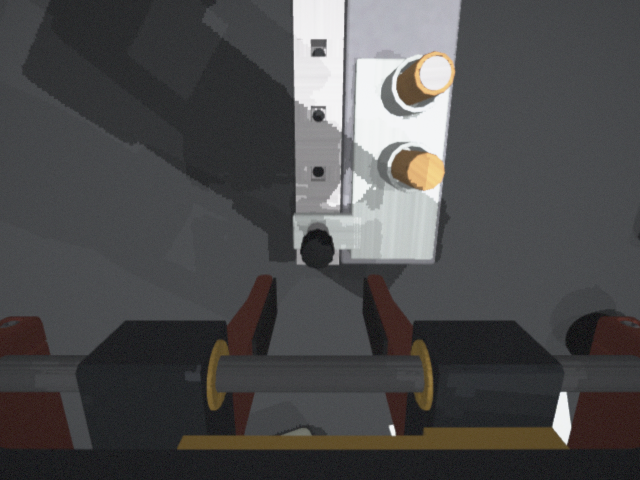

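The knob is at (318,247), centred between the fingers, and both rolls stand in their tubes.

Emit:
servo_tool([
  [[-1.5, -1, 30], [0, 0, 0]],
  [[-1.5, -1, 60], [0, 0, 0]],
  [[-1.5, -1, 85], [0, 0, 0]],
  [[-1.5, -1, 98], [0, 0, 0]],
  [[-1.5, -1, 105.5], [0, 0, 0]],
])

```text
t: 9.92
ee_pos: [485.7, -258.4, 71.6]
orientation: [-2.109, -2.324, 0.001]
ft_force: [-1.1, 0.7, 0.5]
width: 43.6
grasp_force: 0.0
```

Emit:
servo_tool([
  [[0, 0, 0], [0, 0, 0]],
  [[0, 0, 0], [0, 0, 0]],
  [[0, 0, 0], [0, 0, 0]],
])

```text
t: 10.17
ee_pos: [487.4, -260.1, 74.7]
orientation: [2.112, 2.324, 0.001]
ft_force: [0.2, -0.1, 1.1]
width: 43.9
grasp_force: 0.0
```

Emit:
servo_tool([
  [[0, 0, 0], [0, 0, 0]],
  [[0, 0, 0], [0, 0, 0]],
  [[0, 0, 0], [0, 0, 0]],
  [[0, 0, 0], [0, 0, 0]],
  [[0, 0, 0], [0, 0, 0]],
], grip=1)

```text
t: 10.58
ee_pos: [485.9, -260.2, 74.3]
orientation: [-2.113, -2.324, 0.001]
ft_force: [-3.5, 0.4, 5.4]
width: 23.1
grasp_force: 30.0
```

Emit:
servo_tool([
  [[0, 0, 0], [0, 0, 0]],
  [[0, 0, 0], [0, 0, 0]],
  [[0, 0, 0], [0, 0, 0]],
])

```text
t: 10.83
ee_pos: [485.9, -260.2, 74.3]
orientation: [-2.113, -2.324, 0.001]
ft_force: [-2.9, -0.4, 4.6]
width: 23.4
grasp_force: 30.0
```

Emit:
servo_tool([
  [[0, 0, -4], [0, 0, 0]],
  [[0, 0, -8], [0, 0, 0]],
  [[0, 0, -12], [0, 0, 0]],
  [[0, 0, -16], [0, 0, 0]],
  [[0, 0, -16], [0, 0, 0]],
])

```text
t: 11.25
ee_pos: [485.9, -260.1, 90.2]
orientation: [-2.113, -2.324, 0.001]
ft_force: [-3.3, -2.8, -3.1]
width: 23.5
grasp_force: 30.0
```

Emit:
servo_tool([
  [[0, 0, 0], [0, 0, 0]],
  [[0, 0, 0], [0, 0, 0]],
])

```text
t: 11.42
ee_pos: [485.9, -260.0, 89.6]
orientation: [-2.113, -2.324, 0.001]
ft_force: [-3.5, -3.1, -2.6]
width: 23.4
grasp_force: 30.0
```

Emit:
servo_tool([
  [[3, 0, 0], [0, 0, 0]],
  [[8, 0, 0], [0, 0, 0]],
  [[14, 0, 0], [0, 0, 0]],
  [[20, 0, 0], [0, 0, 0]],
  [[26, 0, 0], [0, 0, 0]],
])

```text
t: 11.83
ee_pos: [483.5, -234.0, 89.5]
orientation: [-2.113, -2.324, 0.001]
ft_force: [-3.2, -3.8, -4.1]
width: 23.7
grasp_force: 30.0
```

Emit:
servo_tool([
  [[6, 0, 0], [0, 0, 0]],
  [[12, 0, 0], [0, 0, 0]],
  [[18, 0, 0], [0, 0, 0]],
  [[22, 0, 0], [0, 0, 0]],
  [[24, 0, 0], [0, 0, 0]],
])

```text
t: 12.25
ee_pos: [481.3, -209.6, 89.5]
orientation: [-2.112, -2.324, 0.0]
ft_force: [-3.6, -3.6, -4.1]
width: 23.2
grasp_force: 30.0
```

Emit:
servo_tool([
  [[0, 0, 0], [0, 0, 0]],
  [[0, 0, 0], [0, 0, 0]],
])

```text
t: 12.42
ee_pos: [481.3, -209.5, 89.5]
orientation: [-2.113, -2.323, -0.0]
ft_force: [-2.7, 2.6, -3.1]
width: 23.2
grasp_force: 30.0
```

```bash
cat > f.py <<'E'
from h import *
w=get_image("wrist"); cv2.imwrite("pics/w5.png",w["frame"]); p=get_image("top"); s=get_image("scene")
for n,i in(("wrist",w),("scene",s),("top",p)):
    c=cloud(i); 
    for nm,b in(("slim",0),("fixed",-55)):
        g=np.array([542.2,-138.4])+np.array([-.0952,.9955])*(50+b)
        q=c[(np.hypot(*(c[:,:2]-g).T)<20)&(c[:,2]>118)&(c[:,2]<130)]
        if len(q)>20: print(n,nm,len(q),(q.min(0)+q.max(0))/2,np.ptp(q,axis=0))
o=ctrl.get_obs(); go([481.2,-210,89.6],5.46); print(o["ft_force"],o["moment"])
E
python3 f.py
```

```text
wrist slim 3650 [537.7595491  -91.97362466 122.26411417] [24.10865351 16.86709131  8.51047446]
wrist fixed 3396 [ 542.39840863 -143.39831198  122.04126504] [23.96879884 23.48232255  8.07239311]
scene slim 106 [540.58902987 -86.3976724  121.70713304] [24.8277423  22.9211304   7.20599421]
scene fixed 95 [ 546.26582947 -142.2660957   121.58941542] [22.81960559 23.43496725  7.0254725 ]
top slim 166 [537.77136025 -86.46130473 123.39260266] [21.8712787  23.42943001 10.09963634]
top fixed 165 [ 542.68068301 -142.06915409  123.34517341] [22.950892   22.46004385 10.44794257]
t 12.5667 pos [ 481.3 -209.7   89.5] yaw 5.43 shift [-0.2 -0.1 -0.1] turn [-0.001 -0.001 -0.001]
[-3.07688153  3.64578847 -3.66370704] [0.36745643 0.62264852 0.06954928]
```

Emit:
servo_tool([
  [[-0.5, 0, 3], [0, 0, 0]],
  [[-0.5, 0, 6], [0, 0, 0]],
  [[-0.5, 0, 9], [0, 0, 0]],
  [[-0.5, 0, 12], [0, 0, 0]],
  [[-0.5, 0, 15], [0, 0, 0]],
])

```text
t: 12.98
ee_pos: [481.4, -210.6, 74.3]
orientation: [-2.113, -2.324, 0.0]
ft_force: [-4.7, 2.0, 6.0]
width: 23.6
grasp_force: 30.0
```

Emit:
servo_tool([
  [[0, 0, 1], [0, 0, 0]],
  [[0, 0, 1], [0, 0, 0]],
  [[0, 0, 1], [0, 0, 0]],
])

```text
t: 13.23
ee_pos: [481.5, -211.0, 74.2]
orientation: [-2.113, -2.324, 0.001]
ft_force: [-6.8, 1.5, 8.2]
width: 23.6
grasp_force: 30.0
```

```bash
python3 f.py; python3 - <<'E'
from h import *
w=get_image("wrist"); cv2.imwrite("pics/w6.png",w["frame"]); c=cloud(w)
q=c[(np.hypot(c[:,0]-481.5,c[:,1]+210.5)<8)&(c[:,2]<125)]; print(len(q),np.percentile(q[:,2],[5,50,95]) if len(q) else "")
s=get_image("scene"); 
for n in("fat_roll","glue_stick","stamp"):
    r=finder.silhouettes(n,s)[0]; k=cloud(s,r["mask"]); t=k[k[:,2]>np.percentile(k[:,2],97)-6]; print(n,np.round((t.min(0)+t.max(0))/2))
E
```

```text
wrist slim 3040 [537.61511347 -95.68227049 122.20928579] [23.7820279  12.00206104  8.41160476]
wrist fixed 4351 [ 542.62229012 -144.72160077  122.27133612] [24.28943632 23.23453598  8.51473394]
scene slim 99 [540.57324345 -87.43234828 121.85199733] [22.86338899 23.56917513  6.62855912]
scene fixed 97 [ 545.30294106 -144.06358601  121.31895482] [24.51090625 25.1171573   6.48597763]
top slim 168 [537.31937562 -88.21861688 122.92307125] [22.91477914 23.14373127  9.61819762]
top fixed 161 [ 542.76230312 -143.56961298  122.45220178] [23.28004565 22.26416997  8.82457386]
t 13.3833 pos [ 481.5 -211.    74.2] yaw 5.44 shift [  1.   -0.2 -15.4] turn [-0.001  0.    -0.   ]
[-7.05848421  2.23018362  7.3563502 ] [ 0.25824633  1.36487429 -0.00866954]
988 [102.69020173 103.6752726  104.64425431]
fat_roll [581. 217.  79.]
glue_stick [443. 215.  90.]
stamp [ 484. -202.  102.]
```

View pics/w6.png

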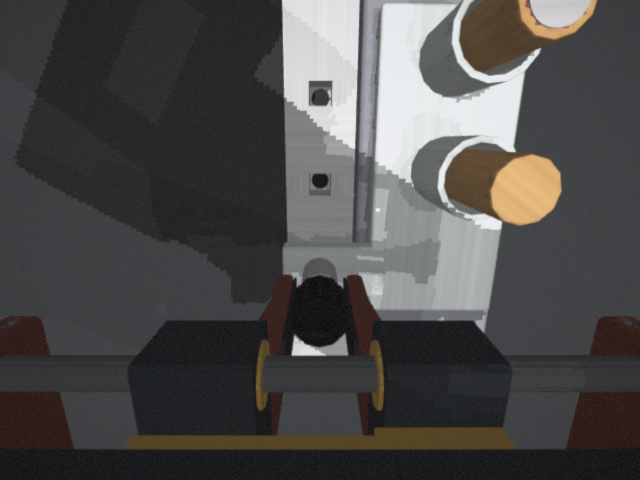

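The knob (320,310) is gripped with its top at 103.7 mm, so the pin is home. The two further holes are ahead at (320,180) and (320,97), so this is the next hole, and both rolls are in their tubes.

```bash
python3 -c "
from h import *
print(close_job())"
```

```text
the job is handed in; nothing more can be done
None
```

I stood the slim roll in the empty tube and slid the rack about 50 mm to the next hole. The pin reads home there (knob top 103.7 mm, 104 expected), with the gripper still closed on the knob; I handed the job in at about 13 s, but saw no verdict and did not re-measure the stamp at the end.

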